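# Seat the crack inserts in a wooden panel and feel along the row

### The job

Three pale wooden inserts lie in a row in the cracked panel and still stand proud: with the fingertips, press them fully home one after another, starting with the one at the panel's edge and working inwards along the crack. Then go back to the edge and run the fingertips lightly, with a touch of a few newtons, along the tops of the whole row in the same direction, to feel that they lie level. The panel is old and fragile, so press no harder than needed; do not pull the inserts up, and leave the jar, its lid and the brush as they are.

Things in the scene. Friction and masses are not known exactly. Their poses are not given: they have to be found in the camera images.
- panel: dark wooden panel 240 x 360 x 22 mm, partly under white tissue, on 30 mm high foam strips. Origin: centre of its underside; top face at z = 22 mm. y: along the 360 mm grain. The crack opens mid-way along the -y end and runs to +y: the row of inserts, then a dark hairline. The foam lets it sink level, 0.5 mm per N (at most 22 mm), and rise again; it cannot slide or tilt.
- insert1: pale wooden insert 1 of 3, at the panel's -y edge: 14 mm wide (x), 60 mm long (y: along the row, inwards). Origin: centre of its top face. Slides only up and down, with 4 N friction; starts 3 to 7 mm above its seat; home, its top is 1.5 mm above the panel's top face. Centres 61 mm apart, row slightly bent; press near its middle, to spare its neighbours.
- insert2: pale wooden insert 2 of 3, in the middle of the row: 14 mm wide (x), 60 mm long (y: along the row, inwards). Origin: centre of its top face. Slides only up and down, with 4 N friction; starts 3 to 7 mm above its seat; home, its top is 1.5 mm above the panel's top face. Centres 61 mm apart, row slightly bent; press near its middle, to spare its neighbours.
- insert3: pale wooden insert 3 of 3, innermost, before the hairline: 14 mm wide (x), 60 mm long (y: along the row, inwards). Origin: centre of its top face. Slides only up and down, with 4 N friction; starts 3 to 7 mm above its seat; home, its top is 1.5 mm above the panel's top face. Centres 61 mm apart, row slightly bent; press near its middle, to spare its neighbours.
- jar: closed glass jar with black cap, 56 mm across, 75 mm high, standing on the table on the robot's side of the panel. Origin: centre of its underside. Leave alone.
- lid: small black jar lid, 44 mm across, 13 mm high, lying open side up on the panel, its rim 25 mm or more from the row. Origin: centre of its underside. Leave alone.
- brush: brush with a wooden handle, 190 mm long, lying on the table on the far side of the panel. Its origin lies under its middle; x along its length. Leave alone.

How it is judged:
On the way, in this order (a step that is already met when the one before it is completed fails the run):
1. the insert at the panel's edge is pressed home (within 1.5 mm of its seat) (z of insert1 in the frame of panel below 0.025 m), for 0.1 s.
2. the second insert is pressed home (within 1.5 mm of its seat) (z of insert2 in the frame of panel below 0.025 m), for 0.1 s.
3. the third, innermost insert is pressed home (within 1.5 mm of its seat) (z of insert3 in the frame of panel below 0.025 m), for 0.1 s.
4. checking stroke: the fingertips are on the insert at the panel's edge, within 18 mm of its middle along the row, pressing the panel with less than 12 N (contact force between the fingers and insert1 above 0.2 N and y of the grasp point in the frame of insert1 between -0.018 and 0.018 m and contact force between the fingers and panel below 12 N), for 0.04 s.
5. checking stroke: the fingertips pass the joint between inserts 1 and 2, in contact, under 12 N ((contact force between the fingers and insert1 above 0.2 N or contact force between the fingers and insert2 above 0.2 N) and y of the grasp point in the frame of insert1 between 0.02 and 0.041 m and contact force between the fingers and panel below 12 N), for 0.04 s.
6. checking stroke: the fingertips are on the second insert, within 18 mm of its middle along the row, pressing the panel with less than 12 N (contact force between the fingers and insert2 above 0.2 N and y of the grasp point in the frame of insert2 between -0.018 and 0.018 m and contact force between the fingers and panel below 12 N), for 0.04 s.
7. checking stroke: the fingertips pass the joint between inserts 2 and 3, in contact, under 12 N ((contact force between the fingers and insert2 above 0.2 N or contact force between the fingers and insert3 above 0.2 N) and y of the grasp point in the frame of insert2 between 0.02 and 0.041 m and contact force between the fingers and panel below 12 N), for 0.04 s.
8. checking stroke: the fingertips are on the third, innermost insert, within 18 mm of its middle along the row, pressing the panel with less than 12 N (contact force between the fingers and insert3 above 0.2 N and y of the grasp point in the frame of insert3 between -0.018 and 0.018 m and contact force between the fingers and panel below 12 N), for 0.04 s.
At the end, for the whole second after the job is handed in: All three inserts are home (tops within 1.5 mm of their seated height), the panel is at rest, and jar, lid and brush are within 15 mm of where they started (z of each of insert1, insert2, insert3 in the frame of panel below 0.025 m and linear speed of panel below 0.02 m/s and distance of each of jar, lid, brush from where it was at the start of the episode below 0.015 m); the robot touches nothing.
It fails at once if an insert is pulled up (more than 10 mm above its seat) (z of any of insert1, insert2, insert3 in the frame of panel above 0.0335 m).
It fails at once if the panel is pressed with more than 35 N (contact force between the fingers and panel above 35 N).
It fails at once if the jar is moved by more than 15 mm (distance of jar from where it was at the start of the episode above 0.015 m).
It fails at once if the lid is moved by more than 15 mm (distance of lid from where it was at the start of the episode above 0.015 m).
It fails at once if the brush is moved by more than 15 mm (distance of brush from where it was at the start of the episode above 0.015 m).
It also fails if it takes over 48 s, if anything falls off the work surface, if the arm or the gripper's body presses on something with over 40 N, if the wrist force passes 120 N, or if a joint passes its speed limit or range.

### The arm

A 6-joint arm with a two-finger parallel gripper is mounted at the origin on the work surface. World frame = base frame: x ahead of the robot, y to its left, z up, the work surface at z = 0. Lengths are in m, angles in rad, forces in N, time in s.
With the tool pointing down it reaches from about 0.25 to 0.725 m from the base axis. Payload 9.7 kg.
Tool frame: the origin (TCP) lies midway between the tips of the shut fingers; the grasp point (between the pads) lies 19 mm behind it (arm.pinch_z is the distance from the TCP to the grasp point, in m); z points along the fingers, y is the line along which they close (so a half turn about z gives the same grasp; the last joint's range is limited). The gripper opens to 85 mm and grips with 20 to 120 N. Pads are 22 mm wide; open, the fingers measure 114 mm over their backs; the gripper's body (76 mm by 85 mm) begins 54 mm behind the grasp point. The pads swing forward as they close: fully open they stand 13 mm farther back than shut.
Start: joints at [1.231, 0.087, 0.176, 1.66, 0, 1.571], TCP at [0.183, 0.519, 0.231] pointing down, gripper open.
Joint ranges: [-3.13, 3.13], [-0.85, 1.81], [-1.15, 1.24], [-2.2, 2.28], [-1.44, 1.52], [-3.14, 3.14]. Speed limits (rad/s): [2.22, 2.22, 2.57, 3.14, 3.14, 3.14].

### API

Orientations are given as a unit quaternion [x, y, z, w].
In Python, from cell import arm gives the robot as it stands.
- The arm moves only by the tool jog_arm, never from a script. Its argument "deltas" is a list of rows, each an object with "jaw": the closure, from -1 (fully open) to 1 (shut); "delta_pos": the shift along the tool's x, y, z in cm, a list of three; "angular": the turn, a rotation vector about the tool's x, y, z in rad, a list of three. A call has 1 to 5 rows; each row is the pose to reach, as a shift and turn from the pose commanded when the call began, along the tool's axes at that moment; what a row does not reach only later rows make up. A row lasts 1/12 s, in which the tool goes at most 41.7 mm and 7.16 degrees, less where a joint would pass 70% of its speed; a pose out of reach is approached as far as the arm can. A call with a gripper value outside its range is refused whole. The fingers move at their own pace and stop on an object; "squeeze" is the grip in N (left out, the last holds). Time passes only in rows, so rows that repeat a pose let the fingers close. It gives the time, the measured TCP pose, the force, the opening and the grip force at its end, in the units of the state.
- arm.get_state(): the state, without advancing time (a new reading comes with each control period).
- arm.camera(name): name is "scene" or "top" or "wrist"; returns the picture (480x640x3 uint8, blue, green, red); there is no depth.
- arm.camera_params(name): a dict with "fx", "fy", "cx", "cy" (pixels), "D" ([k1, k2, p1, p2, k3] as OpenCV has them; the pictures are not rectified), "extrinsics" (4x4, takes a point from camera to world coordinates). Camera axes: x right, y up, looking along -z (the intrinsics and any distortion apply to the point x, -y, -z); pixel columns grow to the right and rows downward; lengths in m; the calibration is good to about 2 mm. A picture is of the moment at which its call begins: read the wrist's pose just before it. camera_params takes no time and is no camera call; for the wrist camera it gives the pose at the moment of the call.
- arm.hand_in(): hands the job in; it is judged then, once.
The state is a dict: "time": time; "joint_positions": joint angles; "dq": joint speeds; "tau": joint torques, N m; "ee_pos": TCP position; "orientation": TCP orientation; "ft_force": force on the tool from outside, world axes, zero at the start; "moment": the same for the moment, N m; "width": finger opening in m; "grasp_force": force on a finger pad.
Only numpy, scipy, OpenCV 4.12 (cv2) and the standard library are available. Lean on these libraries where they do the work, as an engineer would, in place of code of your own. Each camera call takes 0.05 s, during which the arm holds its last target. There are 200 camera calls.

## Working session

There is one attempt and no reset: what is moved stays moved. The work goes in short steps, Python scripts to look and compute and a tool call to move; the robot and the scene stay as the last step left them, time stands still between calls to the robot, and variables do not carry over. Pictures are saved under pics/ and viewed, at most 10 in all, crops included, and the job is handed in when it is done.

Besides the shell and the picture viewer there is one more tool, called after "Emit:" as a command line: name --argument value ..., lists and objects as JSON in quotes. jog_arm: Moves the arm, as the interface text tells. Its arguments: {"type":"object","properties":{"deltas":{"type":"array"},"squeeze":{"type":"number"}},"required":["deltas"]}

```bash
mkdir -p pics
python3 - <<'E'
from cell import arm
import cv2
s=arm.get_state();print(s)
for n in("top","scene"):
    cv2.imwrite(f"pics/{n}0.png",arm.camera(n))
    p=arm.camera_params(n);print(n,p)
E
```

```text
{'time': 0.0, 'joint_positions': array([1.23099457e+00, 8.74292916e-02, 1.75119634e-01, 1.65979769e+00,
       2.14666143e-05, 1.57079304e+00]), 'dq': array([ 0.00103141, -0.00074808,  0.00177733,  0.00294425,  0.00080954,
       -0.00018976]), 'tau': array([-2.09537211e-03, -5.20403731e+01,  4.64792204e+01,  1.69716740e-02,
       -1.19624356e-04,  2.12589651e-05]), 'ee_pos': array([0.18323084, 0.51833141, 0.23059255]), 'orientation': array([ 1.69083004e-01,  9.85601597e-01, -6.44255429e-04, -1.21416298e-04]), 'ft_force': array([-0.23923401,  0.35227513,  0.4837279 ]), 'moment': array([-0.0196333 , -0.00713297, -0.01634237]), 'grasp_force': 0.0, 'width': 0.08526950710209516}
top {'fx': 552.7348125959887, 'fy': 552.7348125959887, 'cx': 318.9921107622488, 'cy': 228.73155281590357, 'D': array([-0.01527957,  0.        ,  0.        ,  0.        ,  0.        ]), 'extrinsics': array([[ 0.01564519,  0.99419469, -0.10645253,  0.46509529],
       [-0.99947756,  0.01856142,  0.02645917,  0.07265571],
       [ 0.02828147,  0.10598296,  0.99396568,  0.98856563],
       [ 0.        ,  0.        ,  0.        ,  1.        ]])}
scene {'fx': 465.1662271761492, 'fy': 465.1662271761492, 'cx': 317.39541840664754, 'cy': 238.43902338764823, 'D': array([-0.09799227,  0.        ,  0.        ,  0.        ,  0.        ]), 'extrinsics': array([[-0.62164439, -0.48855019,  0.61227196,  0.95175764],
       [ 0.78327004, -0.38092087,  0.49131184,  0.36806142],
       [-0.00680333,  0.78499554,  0.61946405,  0.46391408],
       [ 0.        ,  0.        ,  0.        ,  1.        ]])}
```

View pics/top0.png

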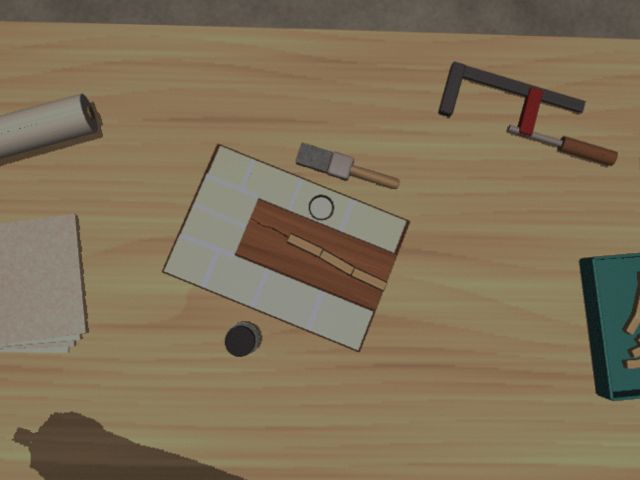

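View pics/scene0.png

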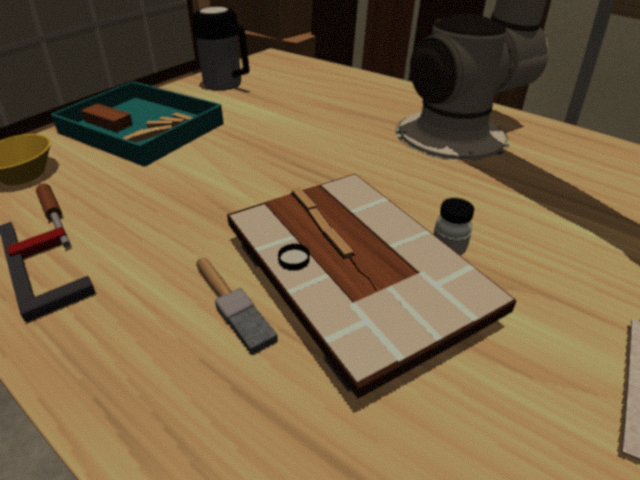

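Top: the panel has corners near (219,145), (409,221), (360,351), (164,271). The row of inserts runs from (385,286) at the edge to (288,238) inside. The lid is at (321,208), the jar at (242,339) and the brush at (345,165). The scene view shows the row from (295,193) to (350,255). I'll zoom in on both.

Run:
```python
import cv2,numpy as np
a=cv2.imread("pics/top0.png")[225:300,280:400]; b=cv2.imread("pics/scene0.png")[180:270,270:390]
f=lambda i:cv2.resize(i,None,fx=6,fy=6,interpolation=cv2.INTER_CUBIC)
cv2.imwrite("pics/ta.png",f(a)); cv2.imwrite("pics/sb.png",f(b))
```

```text
(no output)
```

View pics/ta.png

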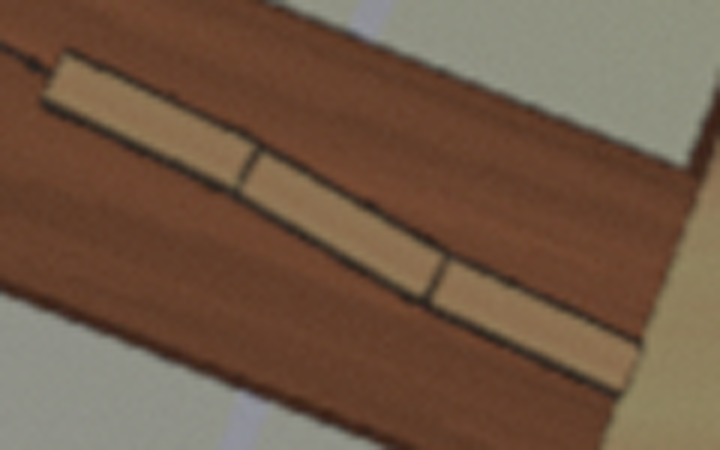

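View pics/sb.png

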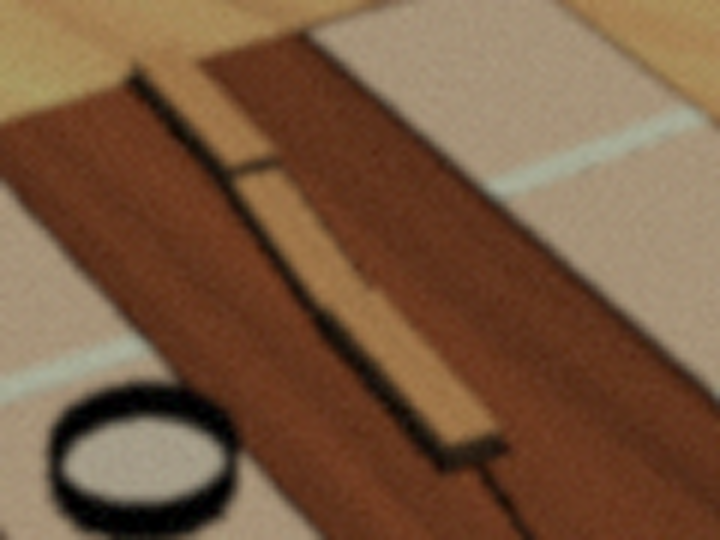

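Crops (6x). In the top crop the insert centres are about (534,325), (342,225) and (150,122) for 1, 2 and 3. In the scene crop they are about (207,114), (302,233) and (410,371), with insert 3 standing proud the most. The lid lies beside insert 3 on the far side. Next I'll triangulate.

```bash
cat > h.py <<'E'
from cell import arm
import cv2,numpy as np
from scipy.spatial.transform import Rotation as R
def ray(n,px,p=None):
    p=p or arm.camera_params(n); K=np.array([[p['fx'],0,p['cx']],[0,p['fy'],p['cy']],[0,0,1.]])
    q=cv2.undistortPoints(np.array(px,float).reshape(-1,1,2),K,p['D'])[:,0]
    d=np.c_[q[:,0],-q[:,1],-np.ones(len(q))]@p['extrinsics'][:3,:3].T
    return p['extrinsics'][:3,3],d
def atz(n,px,z):
    o,d=ray(n,px); return o+d*((z-o[2])/d[:,2])[:,None]
def tri(r1,r2):
    out=[]
    for a,b in zip(r1[1],r2[1]):
        s=np.linalg.lstsq(np.c_[a,-b],r2[0]-r1[0],rcond=None)[0]
        P,Q=r1[0]+s[0]*a,r2[0]+s[1]*b; out.append([*(P+Q)/2,np.linalg.norm(P-Q)])
    return np.array(out)
E
python3 - <<'E'
from h import *
np.set_printoptions(precision=4,suppress=True)
T=(np.array([[534,325],[342,225],[150,122],[436,280],[248,170]])+.5)/6-.5+[280,225]
S=(np.array([[207,114],[302,233],[410,371],[256,165],[347,302]])+.5)/6-.5+[270,180]
print(tri(ray("top",T),ray("scene",S)))
t=atz("top",T,.058);print(t); print(atz("scene",S,.058))
c=atz("top",[[219,145],[409,221],[360,351],[164,271]],.052);print(c)
for a,b in((1,0),(2,3),(0,3),(1,2)):print(np.linalg.norm(c[a]-c[b]),np.degrees(np.arctan2(*(c[a]-c[b])[1::-1])))
print('row',[np.degrees(np.arctan2(*(t[i]-t[i+1])[1::-1])) for i in(0,1)])
print('jar,lid',atz("top",[[242,339]],.075),atz("top",[[321,208]],.065))
s=arm.get_state();print(R.from_quat(s['orientation']).as_matrix(),arm.pinch_z)
E
```

```text
[[ 0.4814 -0.0367  0.0557  0.0013]
 [ 0.5088  0.0175  0.0563  0.0005]
 [ 0.5369  0.0719  0.0567  0.0002]
 [ 0.4938 -0.0092  0.0575  0.0002]
 [ 0.524   0.0438  0.0561  0.0003]]
[[ 0.4817 -0.0369  0.058 ]
 [ 0.5088  0.0174  0.058 ]
 [ 0.5368  0.0718  0.058 ]
 [ 0.4938 -0.0092  0.058 ]
 [ 0.5238  0.044   0.058 ]]
[[ 0.4838 -0.0338  0.058 ]
 [ 0.5105  0.0191  0.058 ]
 [ 0.5382  0.0729  0.058 ]
 [ 0.4943 -0.0086  0.058 ]
 [ 0.5261  0.0452  0.058 ]]
[[ 0.7074  0.2225  0.052 ]
 [ 0.5816 -0.1065  0.052 ]
 [ 0.3613 -0.024   0.052 ]
 [ 0.4891  0.307   0.052 ]]
0.3523163381150313 -110.92111272178519
0.3548368189984025 -111.11252886639826
0.23406471609569357 -21.156887461609074
0.23525332719193146 -20.54231375630889
row [np.float64(-116.5554720431019), np.float64(-117.25260471978255)]
jar,lid [[0.3806 0.1705 0.075 ]] [[0.5993 0.0452 0.065 ]]
[[-0.9428  0.3333 -0.0004]
 [ 0.3333  0.9428 -0.0011]
 [-0.     -0.0012 -1.    ]] 0.0187
```

Emit:
jog_arm --deltas '[{"jaw":1,"delta_pos":[-2.8,-2.5,0],"angular":[0,0,0]},{"jaw":1,"delta_pos":[-5.6,-5.0,0],"angular":[0,0,0]},{"jaw":1,"delta_pos":[-8.4,-7.5,0],"angular":[0,0,0]},{"jaw":1,"delta_pos":[-11.2,-10.0,0],"angular":[0,0,0]},{"jaw":1,"delta_pos":[-14,-12.5,0],"angular":[0,0,0]}]' --squeeze 40

```text
time: 0.52
ee_pos: [0.2739, 0.3524, 0.2309]
orientation: [0.169, 0.986, -0.0, -0.0]
ft_force: [0.5, 0.7, 0.4]
width: 0.0255
grasp_force: 0.0
```

Emit:
jog_arm --deltas '[{"jaw":1,"delta_pos":[-2.8,-2.5,0],"angular":[0,0,0]},{"jaw":1,"delta_pos":[-5.6,-5.0,0],"angular":[0,0,0]},{"jaw":1,"delta_pos":[-8.4,-7.5,0],"angular":[0,0,0]},{"jaw":1,"delta_pos":[-11.2,-10.0,0],"angular":[0,0,0]},{"jaw":1,"delta_pos":[-14,-12.5,0],"angular":[0,0,0]}]'

```text
time: 0.93
ee_pos: [0.3643, 0.1877, 0.2312]
orientation: [0.169, 0.986, 0.0, 0.0]
ft_force: [0.4, 1.1, -0.1]
width: -0.0002
grasp_force: 0.0
```

Emit:
jog_arm --deltas '[{"jaw":1,"delta_pos":[-2.8,-2.5,1],"angular":[0,0,0]},{"jaw":1,"delta_pos":[-5.6,-5.0,2],"angular":[0,0,0]},{"jaw":1,"delta_pos":[-8.4,-7.5,3],"angular":[0,0,0]},{"jaw":1,"delta_pos":[-11.2,-10.0,4],"angular":[0,0,0]},{"jaw":1,"delta_pos":[-14,-12.5,5],"angular":[0,0,0]}]'

```text
time: 1.35
ee_pos: [0.4547, 0.0231, 0.1807]
orientation: [0.169, 0.986, 0.0, 0.0]
ft_force: [0.6, 0.7, -0.0]
width: 0.0001
grasp_force: 0.0
```

```bash
cat >> h.py <<'E'
def to(t):
    s=arm.get_state(); M=R.from_quat(s['orientation']).as_matrix()
    print('t',s['time'],'pos',s['ee_pos'].round(4),'F',s['ft_force'].round(2),'w',round(s['width'],4),'d cm',(100*M.T@(np.array(t)-s['ee_pos'])).round(2))
E
python3 -c "
from h import *
to([.482,-.037,.08])"
```

```text
t 1.35 pos [0.4547 0.0231 0.1807] F [ 0.62  0.75 -0.04] w 0.0001 d cm [-4.58 -4.75 10.07]
```

Emit:
jog_arm --deltas '[{"jaw":1,"delta_pos":[-2,-2,2],"angular":[0,0,0]},{"jaw":1,"delta_pos":[-4,-4,5],"angular":[0,0,0]},{"jaw":1,"delta_pos":[-4.5,-4.7,7],"angular":[0,0,0]},{"jaw":1,"delta_pos":[-4.5,-4.7,8],"angular":[0,0,0]},{"jaw":1,"delta_pos":[-4.5,-4.7,8],"angular":[0,0,0]}]'

```text
time: 1.77
ee_pos: [0.4795, -0.0344, 0.0988]
orientation: [0.17, 0.985, -0.0, -0.002]
ft_force: [-0.1, 0.6, -0.2]
width: 0.0002
grasp_force: 0.0
```

```bash
python3 -c "
from h import *
p=arm.camera_params('wrist');cv2.imwrite('pics/w1.png',arm.camera('wrist'))
print(p)
to([.482,-.037,.06])"
```

```text
{'fx': 333.9805784867146, 'fy': 333.9805784867146, 'cx': 316.90854452580567, 'cy': 242.72219084683042, 'D': array([0.00146539, 0.        , 0.        , 0.        , 0.        ]), 'extrinsics': array([[ 3.33918628e-01, -8.98902298e-01, -2.83677649e-01,
         4.07287672e-01],
       [ 9.42601657e-01,  3.18219761e-01,  1.01184485e-01,
        -7.61020986e-03],
       [-6.83131826e-04, -3.01182406e-01,  9.53566302e-01,
         2.41589907e-01],
       [ 0.00000000e+00,  0.00000000e+00,  0.00000000e+00,
         1.00000000e+00]])}
t 1.8167 pos [ 0.4802 -0.0339  0.1007] F [0.64 0.11 0.88] w -0.0002 d cm [-0.28 -0.23  4.07]
```

View pics/w1.png

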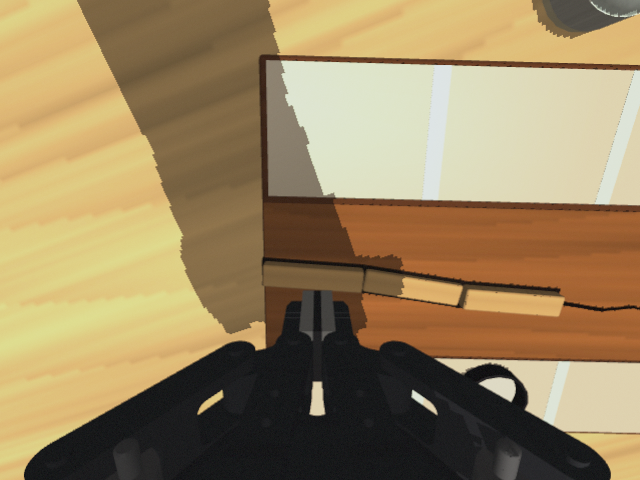

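The wrist view shows insert 1 centred at about (313,277), insert 2 at (413,288) and insert 3 at (514,301). The fingertips are just over insert 1. I'll cross-check these against the top view.

```bash
python3 -c "
from h import *
W=[[313,277],[413,288],[514,301]]
print(atz('wrist',W,.057).round(4))
T=(np.array([[534,325],[342,225],[150,122]])+.5)/6-.5+[280,225]
print(tri(ray('wrist',W),ray('top',T)).round(4))
to([.4805,-.036,.06])"
```

```text
[[ 0.4833 -0.0364  0.057 ]
 [ 0.5106  0.0189  0.057 ]
 [ 0.54    0.0756  0.057 ]]
[[ 0.4817 -0.0362  0.061   0.0008]
 [ 0.5085  0.0179  0.061   0.0008]
 [ 0.536   0.0723  0.0631  0.0014]]
t 1.8167 pos [ 0.4802 -0.0339  0.1007] F [0.64 0.11 0.88] w -0.0002 d cm [-0.11 -0.19  4.07]
```

Emit:
jog_arm --deltas '[{"jaw":1,"delta_pos":[-0.3,-0.2,1.5],"angular":[0,0,0]},{"jaw":1,"delta_pos":[-0.3,-0.2,2.8],"angular":[0,0,0]},{"jaw":1,"delta_pos":[-0.3,-0.2,3.5],"angular":[0,0,0]},{"jaw":1,"delta_pos":[-0.3,-0.2,3.5],"angular":[0,0,0]}]'

```text
time: 2.15
ee_pos: [0.4829, -0.0362, 0.0663]
orientation: [0.168, 0.986, 0.0, -0.0]
ft_force: [-0.3, -0.1, -0.0]
width: -0.0002
grasp_force: 0.0
```

Emit:
jog_arm --deltas '[{"jaw":1,"delta_pos":[0,0,0.1],"angular":[0,0,0]},{"jaw":1,"delta_pos":[0,0,0.2],"angular":[0,0,0]},{"jaw":1,"delta_pos":[0,0,0.3],"angular":[0,0,0]},{"jaw":1,"delta_pos":[0,0,0.4],"angular":[0,0,0]},{"jaw":1,"delta_pos":[0,0,0.5],"angular":[0,0,0]}]'

```text
time: 2.57
ee_pos: [0.4834, -0.0372, 0.0616]
orientation: [0.169, 0.986, 0.0, 0.0]
ft_force: [-0.5, 0.0, -0.8]
width: -0.0
grasp_force: 0.0
```

Emit:
jog_arm --deltas '[{"jaw":1,"delta_pos":[0,0,0.1],"angular":[0,0,0]},{"jaw":1,"delta_pos":[0,0,0.2],"angular":[0,0,0]},{"jaw":1,"delta_pos":[0,0,0.3],"angular":[0,0,0]}]'

```text
time: 2.82
ee_pos: [0.4833, -0.0372, 0.0584]
orientation: [0.169, 0.986, 0.0, 0.0]
ft_force: [-0.3, 0.4, 4.3]
width: 0.0002
grasp_force: 1.6
```

Emit:
jog_arm --deltas '[{"jaw":1,"delta_pos":[0,0,0.1],"angular":[0,0,0]},{"jaw":1,"delta_pos":[0,0,0.2],"angular":[0,0,0]},{"jaw":1,"delta_pos":[0,0,0.3],"angular":[0,0,0]},{"jaw":1,"delta_pos":[0,0,0.4],"angular":[0,0,0]}]'

```text
time: 3.15
ee_pos: [0.4833, -0.0372, 0.0544]
orientation: [0.169, 0.986, -0.0, 0.0]
ft_force: [0.0, 0.0, 3.4]
width: 0.0001
grasp_force: 2.1
```

Emit:
jog_arm --deltas '[{"jaw":1,"delta_pos":[0,0,0.1],"angular":[0,0,0]},{"jaw":1,"delta_pos":[0,0,0.2],"angular":[0,0,0]},{"jaw":1,"delta_pos":[0,0,0.3],"angular":[0,0,0]}]'

```text
time: 3.4
ee_pos: [0.4833, -0.0372, 0.0512]
orientation: [0.169, 0.986, -0.0, 0.0]
ft_force: [-1.5, -0.3, 5.9]
width: -0.0
grasp_force: 2.9
```

Emit:
jog_arm --deltas '[{"jaw":1,"delta_pos":[0,0,0.1],"angular":[0,0,0]},{"jaw":1,"delta_pos":[0,0,0.2],"angular":[0,0,0]},{"jaw":1,"delta_pos":[0,0,0.2],"angular":[0,0,0]}]'

```text
time: 3.65
ee_pos: [0.4833, -0.0372, 0.0495]
orientation: [0.169, 0.986, -0.0, 0.0]
ft_force: [-2.1, 0.7, 8.6]
width: 0.0001
grasp_force: 4.0
```

Emit:
jog_arm --deltas '[{"jaw":1,"delta_pos":[0,0,0.1],"angular":[0,0,0]},{"jaw":1,"delta_pos":[0,0,0.2],"angular":[0,0,0]},{"jaw":1,"delta_pos":[0,0,0.2],"angular":[0,0,0]}]'

```text
time: 3.9
ee_pos: [0.4833, -0.0372, 0.0479]
orientation: [0.169, 0.986, -0.0, 0.0]
ft_force: [-3.7, -1.2, 11.3]
width: 0.0
grasp_force: 5.6
```

Insert 1 is home: the slope is 2 N/mm and z + F/2 = 53.5 mm. Now insert 2.

Emit:
jog_arm --deltas '[{"jaw":1,"delta_pos":[0,0,-1.2],"angular":[0,0,0]},{"jaw":1,"delta_pos":[0,0,-2.2],"angular":[0,0,0]},{"jaw":1,"delta_pos":[-0.3,3.0,-2.2],"angular":[0,0,0]},{"jaw":1,"delta_pos":[-0.6,6.1,-2.2],"angular":[0,0,0]},{"jaw":1,"delta_pos":[-0.6,6.1,-1.9],"angular":[0,0,0]}]'

```text
time: 4.32
ee_pos: [0.5115, 0.0214, 0.0677]
orientation: [0.168, 0.986, 0.001, 0.001]
ft_force: [-0.9, 0.6, 0.6]
width: 0.0
grasp_force: 0.0
```

Emit:
jog_arm --deltas '[{"jaw":1,"delta_pos":[0,0,0.1],"angular":[0,0,0]},{"jaw":1,"delta_pos":[0,0,0.2],"angular":[0,0,0]},{"jaw":1,"delta_pos":[0,0,0.3],"angular":[0,0,0]},{"jaw":1,"delta_pos":[0,0,0.4],"angular":[0,0,0]},{"jaw":1,"delta_pos":[0,0,0.5],"angular":[0,0,0]}]'

```text
time: 4.73
ee_pos: [0.5091, 0.0177, 0.0614]
orientation: [0.17, 0.986, -0.0, 0.0]
ft_force: [0.0, 0.2, 0.3]
width: 0.0004
grasp_force: 0.0
```

Emit:
jog_arm --deltas '[{"jaw":1,"delta_pos":[0,0,0.1],"angular":[0,0,0]},{"jaw":1,"delta_pos":[0,0,0.2],"angular":[0,0,0]},{"jaw":1,"delta_pos":[0,0,0.3],"angular":[0,0,0]},{"jaw":1,"delta_pos":[0,0,0.4],"angular":[0,0,0]}]'

```text
time: 5.07
ee_pos: [0.5092, 0.0182, 0.0572]
orientation: [0.169, 0.986, 0.0, -0.0]
ft_force: [0.5, -0.5, -0.2]
width: -0.0002
grasp_force: 0.0
```

Emit:
jog_arm --deltas '[{"jaw":1,"delta_pos":[0,0,0.1],"angular":[0,0,0]},{"jaw":1,"delta_pos":[0,0,0.2],"angular":[0,0,0]},{"jaw":1,"delta_pos":[0,0,0.3],"angular":[0,0,0]},{"jaw":1,"delta_pos":[0,0,0.4],"angular":[0,0,0]},{"jaw":1,"delta_pos":[0,0,0.5],"angular":[0,0,0]}]'

```text
time: 5.48
ee_pos: [0.5093, 0.0183, 0.0524]
orientation: [0.169, 0.986, -0.0, 0.0]
ft_force: [-1.7, -0.7, 4.0]
width: -0.0001
grasp_force: 2.1
```

Emit:
jog_arm --deltas '[{"jaw":1,"delta_pos":[0,0,0.1],"angular":[0,0,0]},{"jaw":1,"delta_pos":[0,0,0.2],"angular":[0,0,0]},{"jaw":1,"delta_pos":[0,0,0.2],"angular":[0,0,0]}]'

```text
time: 5.73
ee_pos: [0.5093, 0.0183, 0.0504]
orientation: [0.169, 0.986, -0.0, 0.0]
ft_force: [-2.1, -1.1, 6.2]
width: -0.0002
grasp_force: 3.1
```

Emit:
jog_arm --deltas '[{"jaw":1,"delta_pos":[0,0,0.1],"angular":[0,0,0]},{"jaw":1,"delta_pos":[0,0,0.2],"angular":[0,0,0]},{"jaw":1,"delta_pos":[0,0,0.2],"angular":[0,0,0]}]'

```text
time: 5.98
ee_pos: [0.5093, 0.0183, 0.0488]
orientation: [0.169, 0.986, 0.0, 0.0]
ft_force: [-3.0, -0.3, 9.3]
width: -0.0005
grasp_force: 4.7
```

Insert 2 is home. Next is insert 3.

Emit:
jog_arm --deltas '[{"jaw":1,"delta_pos":[0,0,-1.2],"angular":[0,0,0]},{"jaw":1,"delta_pos":[0,0,-2.4],"angular":[0,0,0]},{"jaw":1,"delta_pos":[-0.4,3.0,-2.4],"angular":[0,0,0]},{"jaw":1,"delta_pos":[-0.8,6.1,-2.4],"angular":[0,0,0]},{"jaw":1,"delta_pos":[-0.8,6.1,-1.8],"angular":[0,0,0]}]'

```text
time: 6.4
ee_pos: [0.54, 0.0766, 0.0685]
orientation: [0.168, 0.986, 0.001, 0.002]
ft_force: [-1.0, 0.4, -0.5]
width: -0.0
grasp_force: 0.0
```

Emit:
jog_arm --deltas '[{"jaw":1,"delta_pos":[0,0,0.1],"angular":[0,0,0]},{"jaw":1,"delta_pos":[0,0,0.2],"angular":[0,0,0]},{"jaw":1,"delta_pos":[0,0,0.3],"angular":[0,0,0]},{"jaw":1,"delta_pos":[0,0,0.4],"angular":[0,0,0]},{"jaw":1,"delta_pos":[0,0,0.5],"angular":[0,0,0]}]'

```text
time: 6.82
ee_pos: [0.537, 0.0726, 0.0615]
orientation: [0.17, 0.986, 0.0, 0.0]
ft_force: [0.4, 0.5, -0.5]
width: 0.0003
grasp_force: 0.0
```

Emit:
jog_arm --deltas '[{"jaw":1,"delta_pos":[0,0,0.1],"angular":[0,0,0]},{"jaw":1,"delta_pos":[0,0,0.2],"angular":[0,0,0]},{"jaw":1,"delta_pos":[0,0,0.3],"angular":[0,0,0]},{"jaw":1,"delta_pos":[0,0,0.4],"angular":[0,0,0]}]'

```text
time: 7.15
ee_pos: [0.5371, 0.0728, 0.0576]
orientation: [0.169, 0.986, -0.0, 0.0]
ft_force: [-1.1, -2.5, 4.2]
width: -0.0003
grasp_force: 2.0
```

Emit:
jog_arm --deltas '[{"jaw":1,"delta_pos":[0,0,0.1],"angular":[0,0,0]},{"jaw":1,"delta_pos":[0,0,0.2],"angular":[0,0,0]},{"jaw":1,"delta_pos":[0,0,0.3],"angular":[0,0,0]},{"jaw":1,"delta_pos":[0,0,0.4],"angular":[0,0,0]},{"jaw":1,"delta_pos":[0,0,0.5],"angular":[0,0,0]}]'

```text
time: 7.57
ee_pos: [0.5372, 0.0731, 0.0523]
orientation: [0.169, 0.986, -0.0, 0.0]
ft_force: [0.3, -2.9, 4.1]
width: -0.0001
grasp_force: 2.1
```

Emit:
jog_arm --deltas '[{"jaw":1,"delta_pos":[0,0,0.1],"angular":[0,0,0]},{"jaw":1,"delta_pos":[0,0,0.2],"angular":[0,0,0]},{"jaw":1,"delta_pos":[0,0,0.2],"angular":[0,0,0]}]'

```text
time: 7.82
ee_pos: [0.5372, 0.0731, 0.0504]
orientation: [0.169, 0.986, -0.0, 0.0]
ft_force: [-1.5, -3.0, 7.1]
width: -0.0005
grasp_force: 3.1
```

Emit:
jog_arm --deltas '[{"jaw":1,"delta_pos":[0,0,0.1],"angular":[0,0,0]},{"jaw":1,"delta_pos":[0,0,0.2],"angular":[0,0,0]},{"jaw":1,"delta_pos":[0,0,0.2],"angular":[0,0,0]}]'

```text
time: 8.07
ee_pos: [0.5372, 0.0731, 0.0487]
orientation: [0.169, 0.986, 0.0, 0.0]
ft_force: [-3.4, -2.8, 9.2]
width: 0.0
grasp_force: 4.7
```

All three are home. I'll lift and return to the edge for the checking stroke.

Emit:
jog_arm --deltas '[{"jaw":1,"delta_pos":[0,0,-1.2],"angular":[0,0,0]},{"jaw":1,"delta_pos":[0,0,-2.4],"angular":[0,0,0]},{"jaw":1,"delta_pos":[0.4,-3.5,-2.4],"angular":[0,0,0]},{"jaw":1,"delta_pos":[0.9,-7.3,-2.4],"angular":[0,0,0]},{"jaw":1,"delta_pos":[1.3,-10.5,-2.2],"angular":[0,0,0]}]'

```text
time: 8.48
ee_pos: [0.4896, -0.0222, 0.0716]
orientation: [0.168, 0.986, 0.0, 0.001]
ft_force: [-0.2, 0.2, -0.1]
width: -0.0001
grasp_force: 0.0
```

Emit:
jog_arm --deltas '[{"jaw":1,"delta_pos":[0.2,-2.0,0.3],"angular":[0,0,0]},{"jaw":1,"delta_pos":[0.2,-2.0,0.8],"angular":[0,0,0]},{"jaw":1,"delta_pos":[0.2,-2.0,1.2],"angular":[0,0,0]},{"jaw":1,"delta_pos":[0.2,-2.0,1.4],"angular":[0,0,0]},{"jaw":1,"delta_pos":[0.2,-2.0,1.5],"angular":[0,0,0]}]'

```text
time: 8.9
ee_pos: [0.4816, -0.0389, 0.0552]
orientation: [0.169, 0.986, 0.0, -0.0]
ft_force: [0.5, 0.4, -0.1]
width: 0.0003
grasp_force: 0.0
```

```bash
python3 -c "
from h import *
to([.481,-.040,.0515])
to([.509,.0175,.0515])
to([.537,.0725,.0515])"
```

```text
t 8.9 pos [ 0.4816 -0.0389  0.0552] F [ 0.51  0.37 -0.13] w 0.0003 d cm [ 0.02 -0.13  0.37]
t 8.9 pos [ 0.4816 -0.0389  0.0552] F [ 0.51  0.37 -0.13] w 0.0003 d cm [-0.71  6.23  0.37]
t 8.9 pos [ 0.4816 -0.0389  0.0552] F [ 0.51  0.37 -0.13] w 0.0003 d cm [-1.52 12.35  0.37]
```

Emit:
jog_arm --deltas '[{"jaw":1,"delta_pos":[0,0,0.1],"angular":[0,0,0]},{"jaw":1,"delta_pos":[0,0,0.25],"angular":[0,0,0]},{"jaw":1,"delta_pos":[0,0,0.35],"angular":[0,0,0]},{"jaw":1,"delta_pos":[0,0,0.35],"angular":[0,0,0]}]'

```text
time: 9.23
ee_pos: [0.4817, -0.0391, 0.0519]
orientation: [0.169, 0.986, 0.0, 0.0]
ft_force: [-1.0, 2.5, 3.4]
width: -0.0001
grasp_force: 1.5
```

Emit:
jog_arm --deltas '[{"jaw":1,"delta_pos":[-0.05,0.4,0],"angular":[0,0,0]},{"jaw":1,"delta_pos":[-0.1,0.9,0],"angular":[0,0,0]},{"jaw":1,"delta_pos":[-0.15,1.4,0],"angular":[0,0,0]},{"jaw":1,"delta_pos":[-0.2,1.8,0],"angular":[0,0,0]}]'

```text
time: 9.57
ee_pos: [0.4894, -0.023, 0.0519]
orientation: [0.169, 0.986, -0.0, 0.0]
ft_force: [-0.6, -2.0, 3.7]
width: 0.0006
grasp_force: 1.6
```

Emit:
jog_arm --deltas '[{"jaw":1,"delta_pos":[-0.05,0.5,0],"angular":[0,0,0]},{"jaw":1,"delta_pos":[-0.1,1.0,0],"angular":[0,0,0]},{"jaw":1,"delta_pos":[-0.15,1.5,0],"angular":[0,0,0]},{"jaw":1,"delta_pos":[-0.2,2.0,0],"angular":[0,0,0]},{"jaw":1,"delta_pos":[-0.3,2.5,0],"angular":[0,0,0]}]'

```text
time: 9.98
ee_pos: [0.5005, -0.0003, 0.0518]
orientation: [0.169, 0.986, -0.0, -0.0]
ft_force: [-1.7, -2.0, 2.6]
width: 0.0
grasp_force: 1.8
```

Emit:
jog_arm --deltas '[{"jaw":1,"delta_pos":[-0.05,0.5,0],"angular":[0,0,0]},{"jaw":1,"delta_pos":[-0.1,1.0,0],"angular":[0,0,0]},{"jaw":1,"delta_pos":[-0.15,1.5,0],"angular":[0,0,0]},{"jaw":1,"delta_pos":[-0.2,2.0,0],"angular":[0,0,0]},{"jaw":1,"delta_pos":[-0.3,2.5,0],"angular":[0,0,0]}]'

```text
time: 10.4
ee_pos: [0.5116, 0.0222, 0.0518]
orientation: [0.169, 0.986, -0.0, -0.0]
ft_force: [-2.2, -2.7, 3.5]
width: -0.0
grasp_force: 1.8
```

Emit:
jog_arm --deltas '[{"jaw":1,"delta_pos":[-0.05,0.5,0],"angular":[0,0,0]},{"jaw":1,"delta_pos":[-0.1,1.0,0],"angular":[0,0,0]},{"jaw":1,"delta_pos":[-0.2,1.5,0],"angular":[0,0,0]},{"jaw":1,"delta_pos":[-0.25,2.0,0],"angular":[0,0,0]},{"jaw":1,"delta_pos":[-0.35,2.5,0],"angular":[0,0,0]}]'

```text
time: 10.82
ee_pos: [0.5233, 0.0446, 0.0517]
orientation: [0.169, 0.986, -0.0, -0.0]
ft_force: [-1.4, -2.7, 4.2]
width: -0.0003
grasp_force: 1.8
```

Emit:
jog_arm --deltas '[{"jaw":1,"delta_pos":[-0.1,0.6,0],"angular":[0,0,0]},{"jaw":1,"delta_pos":[-0.15,1.2,0],"angular":[0,0,0]},{"jaw":1,"delta_pos":[-0.25,1.8,0],"angular":[0,0,0]},{"jaw":1,"delta_pos":[-0.35,2.4,0],"angular":[0,0,0]},{"jaw":1,"delta_pos":[-0.4,3.0,0],"angular":[0,0,0]}]'

```text
time: 11.23
ee_pos: [0.5372, 0.0717, 0.0518]
orientation: [0.169, 0.986, -0.0, 0.0]
ft_force: [-2.1, -3.3, 3.6]
width: -0.0
grasp_force: 1.8
```

Emit:
jog_arm --deltas '[{"jaw":1,"delta_pos":[0,0.2,0],"angular":[0,0,0]},{"jaw":1,"delta_pos":[0,0.2,0],"angular":[0,0,0]},{"jaw":1,"delta_pos":[0,0.2,-1],"angular":[0,0,0]},{"jaw":1,"delta_pos":[0,0.2,-4],"angular":[0,0,0]},{"jaw":1,"delta_pos":[0,0.2,-8],"angular":[0,0,0]}]'

```text
time: 11.65
ee_pos: [0.5355, 0.0728, 0.1301]
orientation: [0.169, 0.986, -0.001, -0.003]
ft_force: [0.8, 0.4, -0.5]
width: -0.0
grasp_force: 0.0
```

Emit:
jog_arm --deltas '[{"jaw":1,"delta_pos":[0,0,-3],"angular":[0,0,0]},{"jaw":1,"delta_pos":[0,0,-6],"angular":[0,0,0]},{"jaw":1,"delta_pos":[0,0,-6],"angular":[0,0,0]},{"jaw":1,"delta_pos":[0,0,-6],"angular":[0,0,0]}]'

```text
time: 11.98
ee_pos: [0.5383, 0.073, 0.194]
orientation: [0.169, 0.986, 0.001, 0.002]
ft_force: [0.6, -0.4, -0.6]
width: -0.0001
grasp_force: 0.0
```

```bash
python3 -c "
from h import *
cv2.imwrite('pics/s2.png',arm.camera('scene'))
to([.5,0,.1])"
```

```text
t 12.0333 pos [0.5377 0.073  0.1922] F [ 0.81 -0.5  -0.42] w -0.0001 d cm [ 1.12 -8.14  9.22]
```

View pics/s2.png

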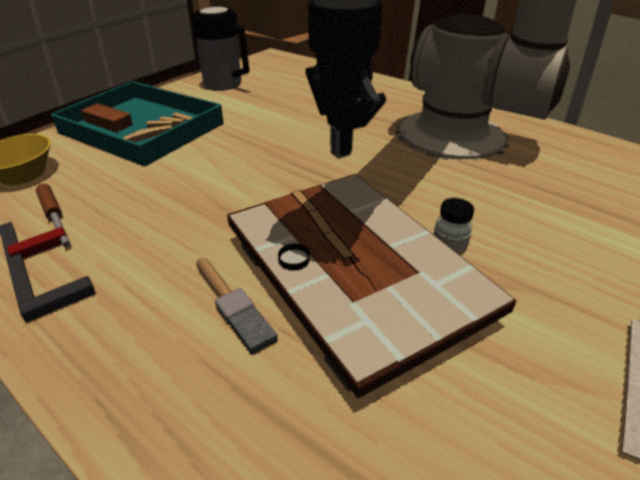

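The row from (295,193) to (352,260) now lies level and low in the panel. The lid (294,256), jar (455,225) and brush (235,305) haven't moved, and the arm is clear.

```bash
python3 -c "
from cell import arm
print(arm.hand_in())"
```

```text
the job is handed in; nothing more can be done
None
```

I pressed all three inserts home in order from the edge with at most about 11 N, ran the checking stroke along the row at about 3–4 N, left the jar, lid and brush where they were, and handed the job in at about 12 s; no verdict came back.

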